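# Line up two sample jars on the viewer's narrow track

### The arm

A 6-joint arm with a two-finger parallel gripper is mounted at the origin on the work surface. World frame = base frame: x ahead of the robot, y to its left, z up, the work surface at z = 0. Lengths are in mm, angles in rad, forces in N, time in s.
With the tool pointing down it reaches from about 350 to 875 mm from the base axis. Payload 4.2 kg.
Tool frame: the origin (TCP) lies on the mounting face of the last link; the fingertips stand 173 mm ahead of it and the grasp point (between the pads) lies 155 mm ahead of it; z points along the fingers, y is the line along which they close (so a half turn about z gives the same grasp; the last joint's range is limited). The gripper opens to 85 mm and grips with 20 to 120 N. Pads are 22 mm wide; open, the fingers measure 114 mm over their backs; the gripper's body (76 mm by 85 mm) begins 54 mm behind the grasp point. The pads swing forward as they close: fully open they stand 13 mm farther back than shut.
Start: joints at [1.486, 0.385, 0.008, 0, -1.194, -0.259], TCP at [210.634, 588.416, 404.712] pointing down, gripper open.
Joint ranges: [-3.14, 3.14], [-1.21, 2.06], [-1.07, 1.41], [-3.16, 2.05], [-2.99, -0.16], [-3.1, 3.1]. Speed limits (rad/s): [2.79, 2.79, 3.14, 3.14, 3.14, 3.14].

### API

Orientations are given as a unit quaternion [x, y, z, w].
In Python, from bench import arm gives the robot as it stands. The module is installed in compiled form; this text tells all that it offers.
- The arm moves only by the tool move_arm, never from a script. Its arguments are lists of equal length, an entry for each row: "fingers": the finger opening in mm, from 0 to 85.4; "travel": the shift along the tool's x, y, z in mm, a list of three; "dr": the turn, a rotation vector about the tool's x, y, z in rad, a list of three. A call has 1 to 10 rows; each row is the pose to reach, as a shift and turn from the pose commanded when the call began, along the tool's axes at that moment; what a row does not reach only later rows make up. A row lasts 1/10 s, in which the tool goes at most 50 mm and 8.59 degrees, less where a joint would pass 70% of its speed; a pose out of reach is approached as far as the arm can. A call with a gripper value outside its range is refused whole. The fingers move at their own pace and stop on an object; the grip force is fixed at half the most. Time passes only in rows, so rows that repeat a pose let the fingers close. It gives the time, the measured TCP pose, the force, the opening and the grip force at its end, in the units of the state.
- arm.read_state(): the state, without advancing time (a new reading comes with each control period).
- arm.get_image(name): name is "scene" or "top"; returns the picture (400x640x3 uint8, red, green, blue); there is no depth.
- arm.camera_model(name): a dict with "intrinsics" (3x3 intrinsics, pixels), "k1" (the pictures are not rectified: a ray, as slopes to the right and down, at radius r is drawn at 1 + k1 r^2 times it, then the intrinsics apply), "pose" (4x4, takes a point from camera to world coordinates). Camera axes: x right, y up, looking along -z (the intrinsics and any distortion apply to the point x, -y, -z); pixel columns grow to the right and rows downward; lengths in mm; the calibration is good to about 2 mm. A picture is of the moment at which its call begins. camera_model takes no time and is no camera call.
- arm.job_done(): hands the job in; it is judged then, once.
The state is a dict: "clock": time; "joints": joint angles; "joint_vel": joint speeds; "joint_efforts": joint torques, N m; "position": TCP position; "ee_rot": TCP orientation; "contact_force": force on the tool from outside, world axes, zero at the start; "wrist_torque": the same for the moment, N m; "gripper_width": finger opening in mm; "grasp_force": force on a finger pad.
Only numpy, scipy, OpenCV 4.12 (cv2) and the standard library are available. Lean on these libraries where they do the work, as an engineer would, in place of code of your own. Each camera call takes 0.05 s, during which the arm holds its last target. There are 200 camera calls.

### The job

Slide the two amber sample jars off the flat loading deck and in between the guide rails onto the narrow raised track, the tall jar first and the short one after it. At the end the tall jar must stand upright and centred on the black round mark near the track's far end, facing the viewer's lens, and the short jar upright on the track behind it, closed up to less than a finger's width. Push the jars along, do not lift them or tip them over, and leave the bottle, the beaker and the glass dish where they are.

Things in the scene. Friction and masses are not known exactly. Their poses are not given: they have to be found in the camera images.
- stand: Fixed inspection stand. Origin at bench level below the track's mouth; y along the track (feed direction), x across, z up. Grey painted loading deck: top z = 60 mm, x -145 to 145, y -250 to 0. Aluminium track: flush with the deck, only 40 mm wide (x -20 to 20), y 0 to 190, far end free, a 50 mm drop to both sides.
- mouth (a point): Mouth of the track between the guide rails: stand x = 0, y = 0, z = 60 mm; stand's axes. Rails: 8 mm round steel bars, tops 16 mm above the track, 70 mm apart in the clear (axes at x -39 and 39) from y 0 to 115, flaring out over the deck to x -85 and 85 at y -65. No rails beyond y 115.
- lens (a point): Centre of the lens front of the fixed white and black viewer that faces the track's end: stand x = 0, y = 240, z = 115 mm. The viewer is 75 mm wide, its top at z = 160 mm, its body from y 240 to 390.
- stage (a point): Centre of the black round mark (36 mm across) on the top of the track, at x = 0, y = 150, z = 60 mm of the stand; same axes as the stand.
- tall_jar: Tall jar: upright amber glass cylinder with a white lid, 62 mm in diameter, 105 mm high, about 0.28 kg. Origin: centre of its underside, z up. Starts loose on the loading deck.
- short_jar: Short jar: the same glass and lid, 62 mm in diameter, 70 mm high, about 0.2 kg. Origin: centre of its underside, z up. Starts loose on the loading deck.
- white_bottle: White plastic bottle with a blue cap, 60 mm in diameter, 150 mm high, standing on the bench beside the viewer. Origin: centre of its underside. Leave alone.
- beaker: Empty glass beaker, 70 mm across the rim, 85 mm high, on the bench beside the track's end. Origin: centre of its underside. Leave alone.
- dish: Covered flat glass dish, 94 mm in diameter, 22 mm high, on the bench beside the track. Origin: centre of its underside. Leave alone.
Things that resemble listed ones, but are neither listed nor needed, are in the scene too. What is shaped like the tall_jar but yellow is not meant. Leave any pink look-alike of the short_jar alone.

How it is judged (in metres and radians):
On the way, in this order (a step that is already met when the one before it is completed fails the run):
1. the tall jar stands upright on the track between the rails while the short jar is still on the deck (x of tall_jar in the frame of stand between -0.013 and 0.013 m and angle between tall_jar's own z axis and vertical below 0.08 rad and z of tall_jar in the frame of stand between 0.055 and 0.066 m and y of tall_jar in the frame of stand above 0.035 m and y of short_jar in the frame of stand below 0.02 m), for 0.1 s.
2. the short jar has followed it onto the track, upright, with the tall jar still ahead of it (x of short_jar in the frame of stand between -0.013 and 0.013 m and angle between each of short_jar, tall_jar's own z axis and vertical below 0.08 rad and z of short_jar in the frame of stand between 0.055 and 0.066 m and y of short_jar in the frame of stand above 0.035 m and z of tall_jar in the frame of stand between 0.055 and 0.066 m and y of tall_jar in the frame of stand above 0.085 m), for 0.1 s.
At the end, for the whole second after the job is handed in: The tall jar stands upright (within 0.08 rad) on the track, its centre within 13 mm of the mark's centre along and across the track; the short jar stands upright on the track behind it, within 13 mm of the track's centre line, at most 20 mm of gap between the two; both at rest (x of tall_jar in the frame of stage between -0.013 and 0.013 m and y of tall_jar in the frame of stage between -0.013 and 0.013 m and angle between each of tall_jar, short_jar's own z axis and vertical below 0.08 rad and z of tall_jar in the frame of stand between 0.055 and 0.066 m and x of short_jar in the frame of stand between -0.013 and 0.013 m and z of short_jar in the frame of stand between 0.055 and 0.066 m and y of short_jar in the frame of stand between 0.035 and 0.115 m and horizontal distance between tall_jar and short_jar below 0.082 m and linear speed of each of tall_jar, short_jar below 0.01 m/s); the robot touches nothing.
It fails at once if the tall jar is tipped by more than 0.35 rad or lifted more than 20 mm (angle between tall_jar's own z axis and vertical above 0.35 rad or z of tall_jar in the frame of stand above 0.08 m).
It fails at once if the short jar is tipped by more than 0.35 rad or lifted more than 20 mm (angle between short_jar's own z axis and vertical above 0.35 rad or z of short_jar in the frame of stand above 0.08 m).
It fails at once if the white bottle is moved by more than 25 mm (distance of white_bottle from where it was at the start of the episode above 0.025 m).
It fails at once if the beaker is moved by more than 25 mm (distance of beaker from where it was at the start of the episode above 0.025 m).
It fails at once if the covered glass dish is moved by more than 25 mm (distance of dish from where it was at the start of the episode above 0.025 m).
It also fails if it takes over 72 s, if anything falls off the work surface, if the arm or the gripper's body presses on something with over 40 N, if the wrist force passes 120 N, or if a joint passes its speed limit or range.

## Working session

There is one attempt and no reset: what is moved stays moved. The work goes in short steps, Python scripts to look and compute and a tool call to move; the robot and the scene stay as the last step left them, time stands still between calls to the robot, and variables do not carry over. Pictures are saved under pics/ and viewed, at most 10 in all, crops included, and the job is handed in when it is done.

Besides the shell and the picture viewer there is one more tool, called after "Call:" as a command line: name --argument value ..., lists and objects as JSON in quotes. move_arm: Moves the arm, as the interface text tells. Its arguments: {"type":"object","properties":{"fingers":{"type":"array","items":{"type":"number"}},"travel":{"type":"array","items":{"type":"array","items":{"type":"number"}}},"dr":{"type":"array","items":{"type":"array","items":{"type":"number"}}}},"required":["fingers","travel","dr"]}

```bash
mkdir -p pics; python3 - <<'E'
from bench import arm
import cv2,numpy as np
np.set_printoptions(precision=4,suppress=True)
for n in("scene","top"):
    im=arm.get_image(n); cv2.imwrite(f"pics/{n}0.png",im[:,:,::-1]); c=arm.camera_model(n); print(n,c["intrinsics"],c["k1"],c["pose"])
print(arm.read_state())
E
```

```text
scene [[425.1954   0.     318.8098]
 [  0.     425.1954 199.3713]
 [  0.       0.       1.    ]] -0.07309321808779808 [[   0.2251   -0.8231    0.5214 1096.5226]
 [   0.9743    0.1854   -0.1279 -126.3363]
 [   0.0086    0.5368    0.8437 1019.8056]
 [   0.        0.        0.        1.    ]]
top [[516.259    0.     321.7772]
 [  0.     516.259  200.9629]
 [  0.       0.       1.    ]] -0.08289278095415613 [[  -0.0288    0.9976   -0.0637  457.0285]
 [  -0.9994   -0.0299   -0.0167   -8.878 ]
 [  -0.0186    0.0632    0.9978 1544.4624]
 [   0.        0.        0.        1.    ]]
{'clock': 0.1, 'joints': array([ 1.4856,  0.3855,  0.0068, -0.0004, -1.194 , -0.2586]), 'joint_vel': array([-0.0007, -0.0025,  0.0027,  0.0028, -0.0002, -0.0017]), 'joint_efforts': array([  0.0016, -39.3318,  18.8929,   4.1979,  -0.0026,   0.    ]), 'position': array([210.5794, 588.2637, 403.7479]), 'ee_rot': array([ 0.9852, -0.1712, -0.0001,  0.001 ]), 'contact_force': array([ 0.0514,  0.5456, -0.6385]), 'wrist_torque': array([-0.0274,  0.022 , -0.0173]), 'grasp_force': 0.0, 'gripper_width': 85.6127897533789}
```

View pics/scene0.png

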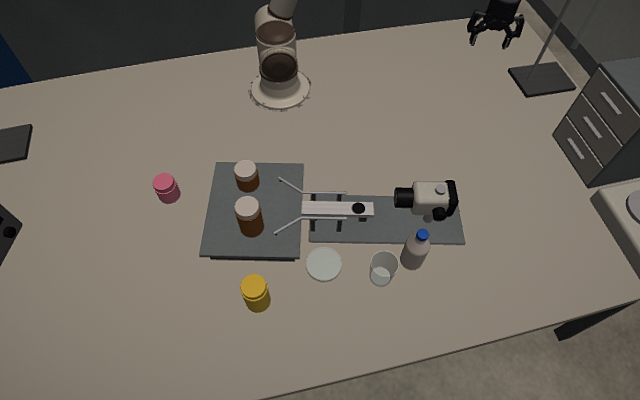

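View pics/top0.png

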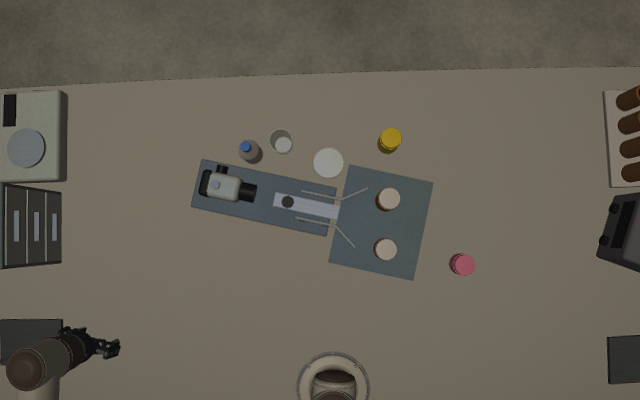

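Scene: amber tall jar at (249,217) and amber short jar at (246,176), with look-alikes in yellow (256,293) and pink (166,188). In the top view the tall jar is at (389,199), the short at (386,249), yellow at (390,139) and pink at (463,264). I choose the two amber jars on the deck.

```bash
cat > h.py <<'E'
import cv2,numpy as np
from bench import arm
np.set_printoptions(precision=4,suppress=True)
def ray(n,uv):
    c=arm.camera_model(n);K=np.array(c["intrinsics"]);T=np.array(c["pose"])
    uv=np.atleast_2d(np.float64(uv)); d=(uv-K[:2,2])/K[0,0]; s=d.copy()
    for _ in range(20): s=d/(1+c["k1"]*(s**2).sum(1,keepdims=True))
    return T[:3,3],np.c_[s[:,0],-s[:,1],-np.ones(len(s))]@T[:3,:3].T
def cast(n,uv,z):
    o,d=ray(n,uv); return (o+d*((z-o[2])/d[:,2])[:,None])[:,:2]
def proj(n,p):
    c=arm.camera_model(n);K=np.array(c["intrinsics"]);T=np.array(c["pose"])
    q=(np.atleast_2d(p)-T[:3,3])@T[:3,:3]; s=np.c_[q[:,0]/-q[:,2],-q[:,1]/-q[:,2]]
    return s*(1+c["k1"]*(s**2).sum(1,keepdims=True))*K[0,0]+K[:2,2]
def blob(m,near):
    k,l,st,ce=cv2.connectedComponentsWithStats(m.astype(np.uint8))
    i=[j for j in range(1,k) if st[j,4]>25]; j=min(i,key=lambda j:np.hypot(*(ce[j]-near)))
    return l==j,ce[j],st[j,4]
def lid(n,near,z):
    hsv=cv2.cvtColor(arm.get_image(n),cv2.COLOR_RGB2HSV)
    m,c,a=blob((hsv[...,2]>120)&(hsv[...,1]<110),near)
    ct=max(cv2.findContours(m.astype(np.uint8),0,1)[0],key=cv2.contourArea)[:,0]
    w=cast(n,ct,z).astype(np.float32); (x,y),r=cv2.minEnclosingCircle(w)
    return np.array([x,y]),r,c,a,m
E
python3 - <<'E'
from h import *
t=arm.get_image("top");s=arm.get_image("scene")
a=cv2.resize(t[150:290,270:440],None,fx=4,fy=4,interpolation=2);b=cv2.resize(s[145:265,195:385],None,fx=4,fy=4,interpolation=2)
cv2.imwrite("pics/ct.png",a[:,:,::-1]);cv2.imwrite("pics/cs.png",b[:,:,::-1])
h=cv2.cvtColor(t,cv2.COLOR_RGB2HSV)
for p in [(389,199),(386,249),(389,225),(320,200),(288,202),(310,207),(450,220)]: print(p,t[p[1],p[0]],h[p[1],p[0]])
for p in [(247,204),(245,167),(249,225),(246,184),(358,208)]: print(p,s[p[1],p[0]])
for n,q in (("top",[(389,199,105),(386,249,70)]),("scene",[(247,205,105),(245,167,70)])):
    for u,v,z in q: r=lid(n,(u,v),60+z); print(n,r[:4])
E
```

```text
(389, 199) [146 136 124] [ 16  38 146]
(386, 249) [145 135 123] [ 16  39 145]
(389, 225) [75 83 84] [93 27 84]
(320, 200) [72 79 84] [103  36  84]
(288, 202) [49 46 45] [ 8 21 49]
(310, 207) [131 135 142] [109  20 142]
(450, 220) [116 109  96] [ 20  44 116]
(247, 204) [164 152 141]
(245, 167) [164 152 141]
(249, 225) [51 33 18]
(246, 184) [50 32 16]
(358, 208) [18 18 17]
top (array([ 548.1434, -166.3299]), 27.93221092224121, array([389.1316, 197.8772]), np.int32(342))
top (array([ 410.5648, -156.3113]), 28.119441986083984, array([385.979 , 249.1078]), np.int32(334))
scene (array([ 547.3728, -168.1482]), 28.65983009338379, array([246.1959, 205.5876]), np.int32(388))
scene (array([ 524.8168, -169.8237]), 29.856647491455078, array([246.2185, 205.5681]), np.int32(389))
```

View pics/ct.png

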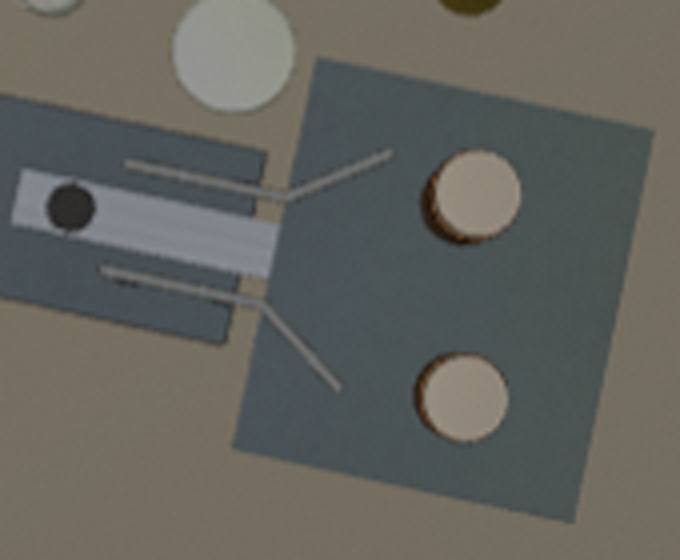

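View pics/cs.png

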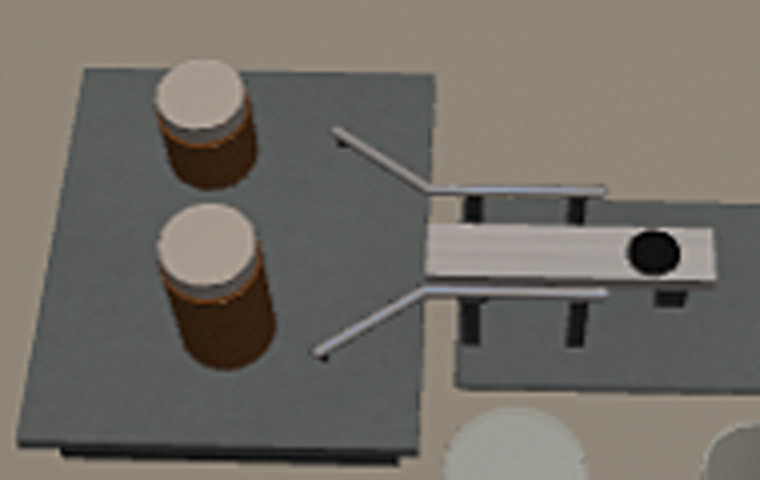

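The crops confirm it: both chosen jars are amber with white lids. The one at top crop (478,195) is taller (more body visible), and the one at (463,398) is the short jar. The rails flare towards the deck and the mark is at (71,207). Next, the stand's pose.

```bash
python3 - <<'E'
from h import *
t=arm.get_image("top").astype(int)
h=cv2.cvtColor(t.astype(np.uint8),cv2.COLOR_RGB2HSV)
# deck: bluish grey
m=(t[...,2]>=t[...,0]+4)&(h[...,2]<115)
m=cv2.morphologyEx(m.astype(np.uint8),cv2.MORPH_OPEN,np.ones((5,5)))
b,c,a=blob(m,(382,222)); ct=max(cv2.findContours(b.astype(np.uint8),0,1)[0],key=cv2.contourArea)
hull=cv2.convexHull(ct)[:,0]; w=cast("top",hull,60).astype(np.float32)
r=cv2.minAreaRect(w); print("deck",c,a,r); bp=cv2.boxPoints(r); print(bp)
near=bp[np.argsort(bp[:,1])[2:]]; print("mouth by deck",near.mean(0))
# mark
m2=(h[...,2]<80)&(t[...,2]<62); 
sub=np.zeros_like(m2);sub[192:212,278:298]=m2[192:212,278:298]
b,c,a=blob(sub,(288,202)); mk=cast("top",c,60)[0]; print("mark top",c,a,mk)
s=arm.get_image("scene").astype(int); sub=np.zeros(s.shape[:2],bool); ms=s.max(2)<60; sub[198:218,347:370]=ms[198:218,347:370]
b,c,a=blob(sub,(358,208)); mk2=cast("scene",c,60)[0]; print("mark scene",c,a,mk2)
# short jar scene
hs=cv2.cvtColor(s.astype(np.uint8),cv2.COLOR_RGB2HSV)
mm=(hs[...,2]>140)&(hs[...,1]<60); sub=np.zeros_like(mm); sub[155:190,230:262]=mm[155:190,230:262]
b,c,a=blob(sub,(245,168)); print("short scene",c,a,cast("scene",c,130)[0])
# track in top
mt=(h[...,2]>118)&(t[...,2]>t[...,0]+4); b,c,a=blob(mt,(310,207)); w=cast("top",np.argwhere(b)[:,::-1],60).astype(np.float32); print("track",a,cv2.minAreaRect(w))
st=cast("scene",[[195+425/4,145+225/4],[195+425/4,145+273/4],[195+715/4,145+228/4],[195+715/4,145+278/4],[195+85/4,145+69/4],[195+435/4,145+74/4]],60);print(st)
E
```

```text
deck [380.5509 222.4177] 7469 ((486.84576416015625, -150.53602600097656), (249.10821533203125, 287.51495361328125), 76.06697082519531)
[[ 317.3268 -236.8105]
 [ 596.3825 -306.0405]
 [ 656.3647  -64.2616]
 [ 377.309     4.9684]]
mouth by deck [516.8369 -29.6466]
mark top [287.17 201.45] 100 [553.43   115.9302]
mark scene [358.0439 207.8596] 114 [552.0712 114.4455]
short scene [244.9627 163.8261] 483 [ 396.358 -155.533]
track 647 ((534.833984375, 41.26432800292969), (146.0410614013672, 39.876976013183594), 75.98021697998047)
[[ 498.8052  -27.8836]
 [ 535.2016  -35.4498]
 [ 543.6867  160.4888]
 [ 580.8167  149.1614]
 [ 317.5301 -236.9109]
 [ 376.7915    4.6622]]
```

```bash
cat >> h.py <<'E'
from scipy.spatial.transform import Rotation as R
M=np.array([516.8,-29.9]); th=np.radians(76.0)
SY=np.array([np.cos(th),np.sin(th)]); SX=np.array([SY[1],-SY[0]])
def stand(w): d=np.asarray(w)-M; return np.array([d@SX,d@SY])
def world(s): return M+s[0]*SX+s[1]*SY
D=R.from_matrix(np.c_[np.r_[-SY,0],np.r_[-SX,0],[0,0,-1]])
def go(s,z):
    st=arm.read_state(); q=R.from_quat(st["ee_rot"]); p=np.array(st["position"])
    print("t",st["clock"],"stand",stand(p[:2]),p[2],"F",st["contact_force"],"w",st["gripper_width"],st["grasp_force"])
    print("travel",q.inv().apply(np.r_[world(s),z]-p),"dr",(q.inv()*D).as_rotvec())
E
python3 - <<'E'
from h import *
for w in [(547.8,-167),(410.6,-156.3),(552.8,115.3)]: print(stand(w))
go(stand((547.8,-167)),400)
E
```

```text
[  63.2467 -125.528 ]
[ -72.4665 -148.3375]
[ -0.1964 149.5961]
t 0.5 stand [-446.6631  525.8747] 404.6532786780868 F [-0.5796  0.4685 -0.1905] w 85.44718677220035 0.0
travel [572.0759 597.5467   4.6991] dr [ 0.0001 -0.0001  1.4713]
```

Call:
move_arm --fingers '[85,85,85,85,85,85,85,85,85,85]' --travel '[[34,36,0],[68,72,0],[102,108,0],[136,144,0],[170,180,0],[204,216,0],[238,252,0],[272,288,0],[306,324,0],[340,358,0]]' --dr '[[0,0,0.147],[0,0,0.294],[0,0,0.441],[0,0,0.588],[0,0,0.735],[0,0,0.882],[0,0,1.029],[0,0,1.176],[0,0,1.323],[0,0,1.471]]'

```text
clock: 1.5
position: [410.2, 134.7, 405.3]
ee_rot: [-0.614, 0.79, -0.0, 0.001]
contact_force: [0.8, 0.5, 0.4]
gripper_width: 85.2
grasp_force: 0.0
```

```bash
python3 -c "
from h import *
go((63.2,-125.5),380)"
```

```text
t 1.5 stand [-143.2736  133.9038] 405.27091788677825 F [0.7995 0.5212 0.4066] w 85.2454103114081 0.0
travel [ 258.358  -207.7936   25.1651] dr [-0.0009  0.0011 -0.0052]
```

Call:
move_arm --fingers '[85,85,85,85,85,85,85,85,85,85]' --travel '[[37,-30,4],[74,-60,8],[111,-90,12],[148,-119,16],[185,-148,20],[222,-178,25],[258,-208,25],[258,-208,25],[258,-208,25],[258,-208,25]]' --dr '[[0,0,0],[0,0,0],[0,0,0],[0,0,0],[0,0,0],[0,0,0],[0,0,0],[0,0,0],[0,0,0],[0,0,0]]'

```text
clock: 2.5
position: [549.2, -163.3, 379.8]
ee_rot: [-0.616, 0.788, 0.0, 0.0]
contact_force: [0.3, 1.4, -0.4]
gripper_width: 84.9
grasp_force: 0.0
```

```bash
python3 -c "
from h import *
go((63.2,-125.5),278)"
```

```text
t 2.5 stand [  63.7227 -121.6238] 379.76703837240615 F [ 0.2704  1.4308 -0.4497] w 84.8894940070057 0.0
travel [  3.8954   0.5008 101.7664] dr [0.0002 0.0002 0.0008]
```

Call:
move_arm --fingers '[85,85,85,85,85,85,85]' --travel '[[4,0.5,0],[4,0.5,25],[4,0.5,50],[4,0.5,75],[4,0.5,102],[4,0.5,102],[4,0.5,102]]' --dr '[[0,0,0],[0,0,0],[0,0,0],[0,0,0],[0,0,0],[0,0,0],[0,0,0]]'

```text
clock: 3.2
position: [548.3, -167.0, 278.5]
ee_rot: [-0.617, 0.787, -0.0, -0.0]
contact_force: [0.9, -0.7, 0.6]
gripper_width: 85.1
grasp_force: 0.0
```

```bash
python3 -c "
from h import *
go((63.2,-125.5),278)
b=arm.get_image('scene')[120:290,180:400]
cv2.imwrite('pics/g1.png',cv2.resize(b,None,fx=3,fy=3)[:,:,::-1])"
```

```text
t 3.2 stand [  63.7654 -125.3603] 278.511865527733 F [ 0.8845 -0.6992  0.5563] w 85.091612910242 0.0
travel [0.1382 0.5659 0.5117] dr [-0.0005 -0.0005  0.0022]
```

View pics/g1.png

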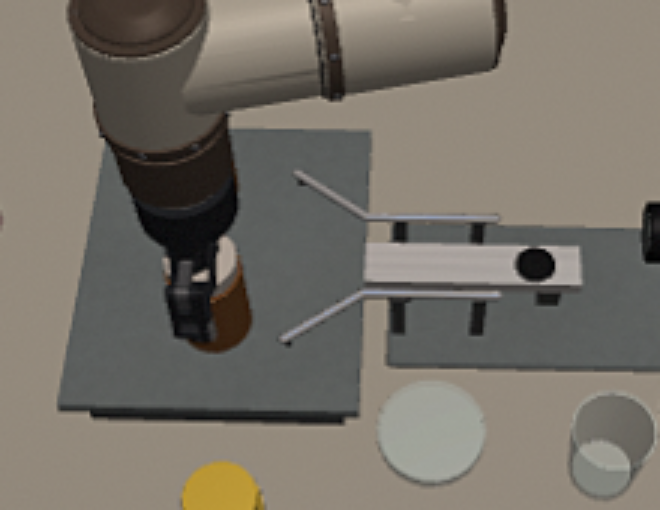

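The gripper straddles the tall jar: near finger at crop (190,300), lid around (203,262), nothing touched. Closing.

Call:
move_arm --fingers '[76,70,66,63,60,58,58,58]' --travel '[[0,0.5,0],[0,0.5,0],[0,0.5,0],[0,0.5,0],[0,0.5,0],[0,0.5,0],[0,0.5,0],[0,0.5,0]]' --dr '[[0,0,0],[0,0,0],[0,0,0],[0,0,0],[0,0,0],[0,0,0],[0,0,0],[0,0,0]]'

```text
clock: 4.05
position: [547.8, -167.5, 278.7]
ee_rot: [-0.616, 0.788, -0.0, 0.0]
contact_force: [-1.7, 1.2, 6.9]
gripper_width: 61.1
grasp_force: 59.2
```

```bash
python3 -c "
from h import *
go((0,-90),278)"
```

```text
t 4.05 stand [  63.3988 -126.0311] 278.7371352384395 F [-1.6526  1.1542  6.858 ] w 61.11540451666761 59.179614186286926
travel [-36.0719  63.3765   0.6599] dr [-0.0011 -0.0002  0.0006]
```

Call:
move_arm --fingers '[58,58,58,58,58,58,58,58]' --travel '[[-3,6,0],[-8,14,0],[-14,25,0],[-20,36,0],[-26,47,0],[-32,57,0],[-36,63,0],[-36,63,0]]' --dr '[[0,0,0],[0,0,0],[0,0,0],[0,0,0],[0,0,0],[0,0,0],[0,0,0],[0,0,0]]'

```text
clock: 4.85
position: [494.4, -116.2, 278.7]
ee_rot: [-0.616, 0.787, -0.0, 0.001]
contact_force: [1.6, 2.3, 7.2]
gripper_width: 61.0
grasp_force: 59.9
```

```bash
python3 -c "
from h import *
go((0,70),278)"
```

```text
t 4.85 stand [ -0.8169 -89.162 ] 278.69630421317726 F [1.6452 2.323  7.2433] w 60.9643703508702 59.91920828819275
travel [-159.1599   -1.0951    0.7935] dr [-0.0014  0.0006  0.0018]
```

Call:
move_arm --fingers '[58,58,58,58,58,58,58,58,58,58]' --travel '[[-8,-0.5,0],[-24,-1,0],[-42,-1,0],[-60,-1,0],[-78,-1,0],[-96,-1,0],[-114,-1,0],[-132,-1,0],[-150,-1,0],[-159,-1,0]]' --dr '[[0,0,0],[0,0,0],[0,0,0],[0,0,0],[0,0,0],[0,0,0],[0,0,0],[0,0,0],[0,0,0],[0,0,0]]'

```text
clock: 5.85
position: [532.7, 36.2, 278.8]
ee_rot: [-0.616, 0.788, -0.0, -0.004]
contact_force: [-2.3, -9.7, 13.3]
gripper_width: 61.2
grasp_force: 60.5
```

```bash
python3 -c "
from h import *
go((0,150),278)"
```

```text
t 5.85 stand [-0.5418 68.0275] 278.8430748861306 F [-2.2847 -9.6518 13.2691] w 61.169326041894074 60.493125915527344
travel [-81.975   -0.6763   0.3595] dr [ 0.0043 -0.0059  0.0016]
```

Call:
move_arm --fingers '[58,58,58,58,58,58,58,58]' --travel '[[-8,0,0],[-22,-0.5,0],[-37,-0.5,0],[-52,-0.5,0],[-66,-0.5,0],[-76,-0.5,0],[-81,-0.5,0],[-81,-0.5,0]]' --dr '[[0,0,0],[0,0,0],[0,0,0],[0,0,0],[0,0,0],[0,0,0],[0,0,0],[0,0,0]]'

```text
clock: 6.65
position: [552.6, 114.0, 278.9]
ee_rot: [-0.616, 0.788, -0.0, -0.004]
contact_force: [-3.4, -7.0, 14.6]
gripper_width: 60.9
grasp_force: 60.9
```

```bash
python3 -c "
from h import *
go((0,150),278)
b=arm.get_image('scene')[110:280,230:450]
cv2.imwrite('pics/g2.png',cv2.resize(b,None,fx=3,fy=3)[:,:,::-1])"
```

```text
t 6.65 stand [ -0.0839 148.2792] 278.91713156923186 F [-3.3658 -6.9586 14.6067] w 60.896643896306244 60.91134309768677
travel [-1.7265 -0.0898  0.9058] dr [ 0.0044 -0.0064  0.0011]
```

View pics/g2.png

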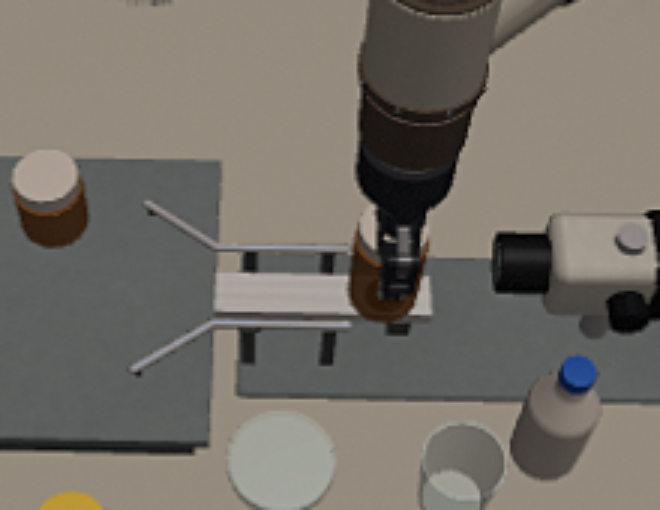

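The tall jar stands on the track's far end under the gripper, base at crop (385,300), upright and seemingly over the mark. I release, rise clear and measure it.

Call:
move_arm --fingers '[64,70,78,85,85,85,85,85,85,85]' --travel '[[0,0,0],[0,0,0],[0,0,0],[0,0,0],[0,0,0],[0,0,-15],[0,0,-40],[0,0,-70],[0,0,-100],[0,0,-110]]' --dr '[[0,0,0],[0,0,0],[0,0,0],[0,0,0],[0,0,0],[0,0,0],[0,0,0],[0,0,0],[0,0,0],[0,0,0]]'

```text
clock: 7.7
position: [555.2, 115.4, 391.1]
ee_rot: [-0.616, 0.788, -0.001, 0.003]
contact_force: [0.5, -0.5, 1.3]
gripper_width: 85.3
grasp_force: 0.0
```

```bash
python3 -c "
from h import *
go((-72.5,-148.3),385)"
```

```text
t 7.7 stand [  2.0656 150.274 ] 391.0706956511729 F [ 0.5435 -0.4781  1.3384] w 85.34375212559692 0.0
travel [298.5324  74.8302   4.7054] dr [-0.0049  0.0033  0.0008]
```

Move above the short jar (raised), then measure both.

Call:
move_arm --fingers '[85,85,85,85,85,85,85,85,85,85]' --travel '[[40,10,0],[80,20,0],[120,30,0],[160,40,0],[200,50,0],[240,60,0],[275,69,0],[298,75,0],[298,75,0],[298,75,0]]' --dr '[[0,0,0],[0,0,0],[0,0,0],[0,0,0],[0,0,0],[0,0,0],[0,0,0],[0,0,0],[0,0,0],[0,0,0]]'

```text
clock: 8.7
position: [409.6, -156.1, 387.2]
ee_rot: [-0.615, 0.788, 0.0, -0.0]
contact_force: [0.2, 0.3, -0.4]
gripper_width: 85.1
grasp_force: 0.0
```

```bash
python3 -c "
from h import *
go((-72.5,-148.3),255)
p=proj('top',np.r_[world((0,150)),165])[0]; r=lid('top',p,165); print('top',p,stand(r[0]),r[1:4])
p=proj('scene',np.r_[world((0,150)),165])[0]; r=lid('scene',p,165); print('scene',p,stand(r[0]),r[1:4])
b=arm.get_image('scene')[110:280,200:420]
cv2.imwrite('pics/g3.png',cv2.resize(b,None,fx=3,fy=3)[:,:,::-1])"
```

```text
t 8.7 stand [ -73.4864 -148.3876] 387.2048178986368 F [ 0.1733  0.2605 -0.3597] w 85.05100732842484 0.0
travel [ -0.0687  -1.0953 132.204 ] dr [ 0.0008  0.0002 -0.001 ]
top [283.9353 199.1371] [ -2.5143 150.6419] (31.20807647705078, array([284.0139, 199.9167]), np.int32(360))
scene [362.3489 185.7138] [ 63.1053 164.5613] (17.996179580688477, array([370.9138, 209.1724]), np.int32(58))
```

View pics/g3.png

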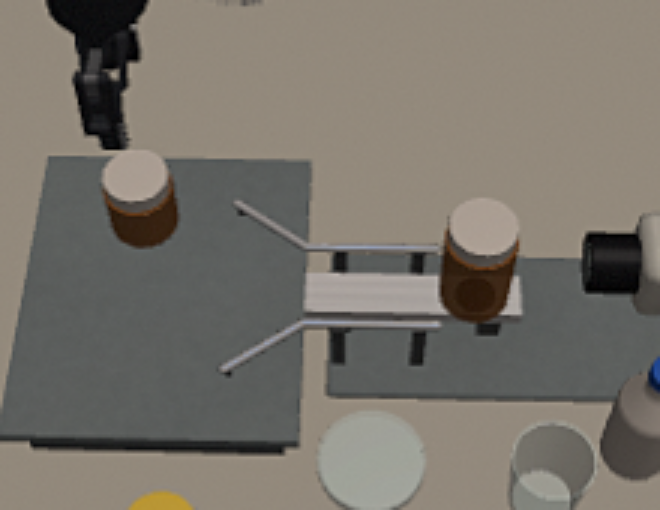

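The tall jar stands upright on the mark (lid at crop (482,228), measured stand (-2, 150.6)). The short jar is untouched at (140,200), with the gripper above and behind it. Descending.

Call:
move_arm --fingers '[85,85,85,85,85,85,85,85]' --travel '[[0,-1,10],[0,-1,40],[0,-1,65],[0,-1,90],[0,-1,115],[0,-1,132],[0,-1,132],[0,-1,132]]' --dr '[[0,0,0],[0,0,0],[0,0,0],[0,0,0],[0,0,0],[0,0,0],[0,0,0],[0,0,0]]'

```text
clock: 9.65
position: [411.3, -155.8, 255.5]
ee_rot: [-0.616, 0.788, 0.0, -0.0]
contact_force: [-0.7, -0.3, 0.5]
gripper_width: 85.0
grasp_force: 0.0
```

Call:
move_arm --fingers '[76,70,66,63,60,58,58,58]' --travel '[[0,0,0],[0,0,0],[0,0,0],[0,0,0],[0,0,0],[0,0,0],[0,0,0],[0,0,0]]' --dr '[[0,0,0],[0,0,0],[0,0,0],[0,0,0],[0,0,0],[0,0,0],[0,0,0],[0,0,0]]'

```text
clock: 10.45
position: [410.9, -156.1, 256.6]
ee_rot: [-0.616, 0.788, -0.0, 0.0]
contact_force: [-1.6, 1.2, 6.2]
gripper_width: 60.4
grasp_force: 63.5
```

```bash
python3 -c "
from h import *
go((0,-90),255)"
```

```text
t 10.45 stand [ -72.2144 -148.0722] 256.64555406749764 F [-1.5772  1.2097  6.1902] w 60.415001671644816 63.491764068603516
travel [-58.0262 -72.2503   1.693 ] dr [-0.0007 -0.0001  0.0006]
```

Call:
move_arm --fingers '[58,58,58,58,58,58,58,58,58]' --travel '[[-4,-5,0],[-11,-14,0],[-20,-25,0],[-29,-36,0],[-38,-47,0],[-47,-58,0],[-54,-67,0],[-58,-72,0],[-58,-72,0]]' --dr '[[0,0,0],[0,0,0],[0,0,0],[0,0,0],[0,0,0],[0,0,0],[0,0,0],[0,0,0],[0,0,0]]'

```text
clock: 11.35
position: [494.6, -117.5, 256.7]
ee_rot: [-0.616, 0.788, 0.0, -0.001]
contact_force: [-3.5, -1.8, 6.8]
gripper_width: 60.7
grasp_force: 63.7
```

```bash
python3 -c "
from h import *
go((0,50),255)"
```

```text
t 11.35 stand [ -0.3883 -90.4005] 256.71731886322965 F [-3.4872 -1.8333  6.7801] w 60.74527789646425 63.69733929634094
travel [-140.4026   -0.5102    1.5027] dr [ 0.0015 -0.0015  0.0009]
```

Call:
move_arm --fingers '[58,58,58,58,58,58,58,58,58,58]' --travel '[[-8,0,0],[-22,0,0],[-38,0,0],[-54,0,0],[-70,0,0],[-86,0,0],[-102,0,0],[-118,0,0],[-132,0,0],[-140,0,0]]' --dr '[[0,0,0],[0,0,0],[0,0,0],[0,0,0],[0,0,0],[0,0,0],[0,0,0],[0,0,0],[0,0,0],[0,0,0]]'

```text
clock: 12.35
position: [528.9, 19.3, 256.7]
ee_rot: [-0.616, 0.787, -0.001, -0.0]
contact_force: [-1.1, -4.1, 6.7]
gripper_width: 60.7
grasp_force: 63.8
```

```bash
python3 -c "
from h import *
go((0,75),255)
for n in('scene','top'):
  p=proj(n,np.r_[world((0,50)),130])[0];r=lid(n,p,130);print(n,stand(r[0]),r[1:4])"
```

```text
t 12.35 stand [-0.1718 50.633 ] 256.6666211659187 F [-1.1179 -4.131   6.6767] w 60.68257812610593 63.79436731338501
travel [-24.3685  -0.2162   1.6398] dr [-0.0007 -0.0011  0.0019]
scene [44.7327 94.8804] (26.24248695373535, array([338.7938, 207.8093]), np.int32(194))
top [2.6121 8.7453] (25.636281967163086, array([336.1607, 212.1071]), np.int32(56))
```

Call:
move_arm --fingers '[58,58,58,58,58,58]' --travel '[[-5,0,0],[-11,0,0],[-17,0,0],[-21,0,0],[-23,0,0],[-23,0,0]]' --dr '[[0,0,0],[0,0,0],[0,0,0],[0,0,0],[0,0,0],[0,0,0]]'

```text
clock: 13.05
position: [534.2, 41.0, 256.7]
ee_rot: [-0.616, 0.788, -0.001, -0.0]
contact_force: [-1.0, -3.1, 5.7]
gripper_width: 60.3
grasp_force: 64.1
```

Call:
move_arm --fingers '[64,70,78,85,85,85,85,85,85,85]' --travel '[[0,0,0],[0,0,0],[0,0,0],[0,0,0],[0,0,0],[0,0,-15],[0,0,-40],[0,0,-70],[0,0,-100],[0,0,-130]]' --dr '[[0,0,0],[0,0,0],[0,0,0],[0,0,0],[0,0,0],[0,0,0],[0,0,0],[0,0,0],[0,0,0],[0,0,0]]'

```text
clock: 14.05
position: [533.9, 40.9, 386.8]
ee_rot: [-0.616, 0.788, 0.0, -0.0]
contact_force: [0.3, 0.1, 1.1]
gripper_width: 85.1
grasp_force: 0.0
```

Call:
move_arm --fingers '[85,85,85,85,85,85,85]' --travel '[[40,20,0],[80,40,0],[120,60,0],[160,80,0],[200,100,0],[200,100,0],[200,100,0]]' --dr '[[0,0,0],[0,0,0],[0,0,0],[0,0,0],[0,0,0],[0,0,0],[0,0,0]]'

```text
clock: 14.75
position: [388.2, -129.6, 386.1]
ee_rot: [-0.615, 0.788, -0.0, 0.001]
contact_force: [0.2, 1.2, 0.6]
gripper_width: 84.8
grasp_force: 0.0
```

```bash
python3 -c "
from h import *
for y,z in((74,130),(150,165)):
  p=proj('top',np.r_[world((0,y)),z])[0];r=lid('top',p,z);print(p,stand(r[0]),r[1:4], stand(cast('top',r[2],z)[0]))
b=arm.get_image('scene')[110:280,230:450]
cv2.imwrite('pics/g4.png',cv2.resize(b,None,fx=3,fy=3)[:,:,::-1])
b=arm.get_image('top')[150:250,240:400]
cv2.imwrite('pics/g5.png',cv2.resize(b,None,fx=4,fy=4)[:,:,::-1])"
```

```text
[312.0651 205.8613] [-1.186  59.0932] (60.348514556884766, array([317.5202, 207.5816]), np.int32(619)) [-1.4278 58.3495]
[283.9353 199.1371] [ -2.5143 150.6419] (31.20807647705078, array([284.0139, 199.9167]), np.int32(360)) [ -2.0007 149.3357]
```

View pics/g4.png

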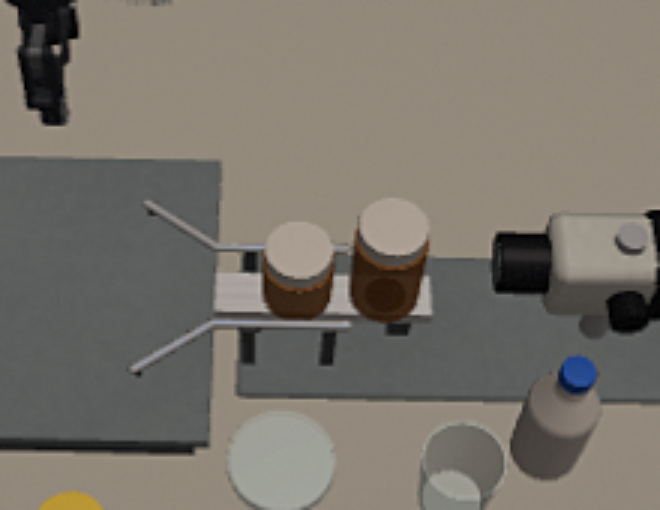

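View pics/g5.png

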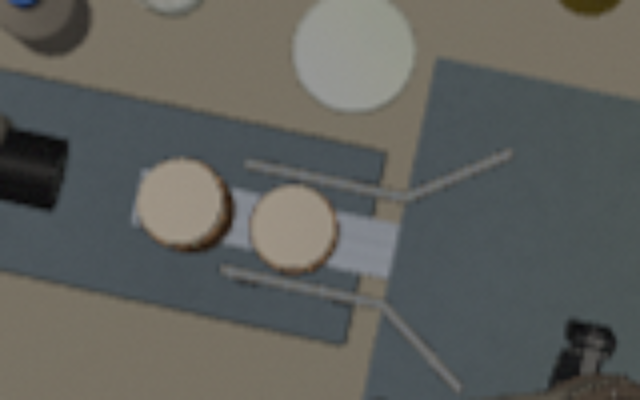

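Both jars stand upright in line: tall lid at crop (181,203), short at (293,228) in the top view, with bottle, beaker and dish unmoved. One finer check with a colour mask that separates the lids from the track.

```bash
python3 -c "
from h import *
t=arm.get_image('top').astype(int); m=(t[...,0]>t[...,2]+10)&(t.max(2)>125)
P=[]
for y,z in((74,130),(150,165)):
  p=proj('top',np.r_[world((0,y)),z])[0];b,c,a=blob(m,p);P.append(stand(cast('top',c,z)[0]));print(c,a,P[-1])
print(np.hypot(*(P[0]-P[1])))"
```

```text
[312.6114 206.4398] 332 [-1.2334 72.192 ]
[284.2385 199.9368] 348 [ -1.925  148.7336]
76.54477300588222
```

Distance is 76.5 mm (gap 14.5 mm), and both jars are within about 2 mm of their targets, inside tolerance.

```bash
python3 -c "
from bench import arm
print(arm.job_done())"
```

```text
the job is handed in; nothing more can be done
None
```

I handed the job in at about 15 s: the tall jar stands within about 2 mm of the mark and the short jar upright on the track behind it with a gap of about 14.5 mm, both slid along while held between the fingers rather than pushed from behind; `job_done()` returned no verdict.

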